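# Clamp the lever slicer to the market counter

### The arm

A 6-joint arm with a two-finger parallel gripper is mounted at the origin on the work surface. World frame = base frame: x ahead of the robot, y to its left, z up, the work surface at z = 0. Lengths are in m, angles in rad, forces in N, time in s.
With the tool pointing down it reaches from about 0.425 to 0.95 m from the base axis. Payload 14.7 kg.
Tool frame: the origin (TCP) lies on the centre line of the jaws, within the pads' length; the fingertips stand robot.nose_length ahead of it and the grasp point (between the pads) lies 11 mm behind it (robot.nose_length is the distance from the TCP to the fingertips, in m); z points along the fingers, y is the direction in which the jaws open and shut (so a half turn about z gives the same grasp; the last joint's range is limited). The gripper opens to 85 mm and grips with 20 to 120 N. Pads are 22 mm wide; open, the fingers measure 114 mm over their backs; the gripper's body (76 mm by 85 mm) begins 54 mm behind the grasp point. The pads swing forward as they close: fully open they stand 13 mm farther back than shut.
Start: joints at [-1.232, 0.48, 1.596, -0, 1.065, -0.047], TCP at [0.245, -0.602, 0.239] pointing down, gripper open.
Joint ranges: [-2.75, 2.75], [-0.82, 2.05], [0.23, 2.67], [-1.56, 4.7], [0.09, 2.69], [-2.92, 2.92]. Speed limits (rad/s): [1.89, 1.89, 2.39, 3.01, 3.01, 3.01].

### API

Orientations are given as a unit quaternion [w, x, y, z].
In Python, from plant import robot, eyes, ticket gives the robot as it stands. The module is installed in compiled form; this text tells all that it offers.
- The arm moves only by the tool carry_out, never from a script. Its argument "plan" is a list of rows, each an object with "hand": the opening, from 0 (shut) to 1 (fully open); "xyz": the shift along the world's x, y, z in cm, a list of three; "spin": the turn about the world's z in degrees. In form: [{"hand": hand, "xyz": [x, y, z], "spin": spin}, ...]. A call has 1 to 5 rows; each row shifts and turns the commanded pose from where the row before left it; what a row does not reach is not made up. A row lasts 1/10 s, in which the tool goes at most 50 mm and 8.59 degrees, less where a joint would pass 70% of its speed; a pose out of reach is approached as far as the arm can. A call with a gripper value outside its range is refused whole. The fingers move at their own pace and stop on an object; the grip force is fixed at half the most. Time passes only in rows, so rows that do not move let the fingers close. It gives the time, the measured TCP pose, the force and the opening at its end, in the units of the state.
- robot.state(): the state, without advancing time (a new reading comes with each control period).
- eyes.camera(name): name is "scene" or "top" or "wrist"; returns a dict with "image" (420x560x3 uint8, blue, green, red), "depth" (420x560 float32, m along the optical axis (not along the pixel's ray), 0 where there is no reading), "fx", "fy", "cx", "cy" (pixels), "R" (3x3) and "t" (3): a world point X has camera coordinates R X + t; the wrist camera has in their place "T_tool_cam" (4x4, takes a point from camera to tool coordinates, whose origin is the TCP and whose axes are the flange's). Camera axes: x right, y down, z forward; pixel columns grow to the right and rows downward; lengths in m; the calibration is good to about 2 mm. A picture is of the moment at which its call begins: read the wrist's pose just before it.
- ticket.sign_off(): hands the job in, once; it reports no verdict.
The state is a dict: "time_s": time; "q": joint angles; "dq": joint speeds; "joint_torque": joint torques, N m; "tool_pos": TCP position; "ee_rot": TCP orientation; "force": force on the tool from outside, world axes, zero at the start; "moment": the same for the moment, N m; "grip_width": finger opening in m.
Only numpy, scipy, OpenCV 4.12 (cv2) and the standard library are available. Lean on these libraries where they do the work, as an engineer would, in place of code of your own. Each camera call takes 0.05 s, during which the arm holds its last target. There are 200 camera calls.

### The job

The lever slicer for dried mushrooms has to be held fast to the counter before anyone cuts with it. Slide it along the counter, without lifting it, until the bare end of its board lies under the foot of the G-clamp, the whole foot over bare wood, then turn the clamp's T-handle clockwise until the foot meets the board and snug it, about a quarter to a half turn more, so that it grips firmly without being forced. Leave the other things on the counter where they are.

Things in the scene. Friction and masses are not known exactly. Their poses are not given: they have to be found in the camera images.
- slicer: loose slicer, about 0.85 kg: oak board 120 (x) by 280 (y) by 24 mm thick, flat on the counter; origin: centre of its underside. Bare wood from y = +55 to the end at +140 mm. On the rest: hinge bracket, shut blade and handle (along y at x = +22, to y = -136 mm), low fence (x = -40 mm), all under 62 mm high. The end face at y = -140 mm is free to push against; sliding takes 3 to 8 N
- clamp: dark iron G-clamp fixed on the counter's far edge, screw upright. Origin on the screw's axis at counter height. The frame's spine stands off the edge, inner face 70 mm from the axis along the clamp's +x; its upper arm runs from spine to screw, 30 mm wide (boss round the screw 34 mm), 77 to 113 mm above the counter. Open to both sides (-y, +y)
- pad: the clamp's foot: round dark steel pad 34 mm in diameter at the lower end of the screw. Origin at the centre of its flat underside. It does not turn; it goes down 8 mm per turn of the handle. It starts 4 to 14 mm above the level of the board's top
- screw (a joint): turn of screw and T-handle, rad; grows clockwise seen from above and drives the foot down 8 mm per turn (6.28 rad). Stays where it is left. Turned freely it takes a push of about 5 N at 50 mm from the axis; once the foot bears on the board this climbs by about 5 N per further half turn; over about 15 N is forcing it
- bar_a (a point): centre of the ball (16 mm) at one end of the T-handle's crossbar, 64 mm from the screw's axis. The crossbar is a level steel rod 10 mm thick, 130 mm long, through a 24 mm hub that reaches 13 mm above and below it; 143 to 154 mm above the counter at first, sinking 8 mm per turn. Nothing stands in the circle it sweeps
- bar_b (a point): centre of the ball at the other end of the crossbar
- jar: bystander: jar with red lid, 84 mm in diameter, 120 mm tall; origin at the centre of its underside
- sauce: bystander: brown bottle with yellow cap, 56 mm in diameter, 170 mm tall; origin at the centre of its underside
- calculator: bystander: grey pocket calculator 75 x 120 x 16 mm lying flat; origin at the centre of its underside
- carton_a: bystander: white carton 70 x 110 x 45 mm; origin at the centre of its underside
- carton_b: bystander: a like carton standing on the first; origin at the centre of its underside
- scoop: bystander: flat steel scoop 90 x 130 mm, 45 mm tall, with a 100 mm handle towards its -y; origin under the middle of the pan
- tape: bystander: roll of packing tape lying flat, 110 mm in diameter, 48 mm tall; origin at the centre of its underside

How it is judged:
On the way, in this order (a step that is already met when the one before it is completed fails the run):
1. the bare end of the slicer's board lies under the clamp's foot (y of pad in the frame of slicer between 0.07 and 0.128 m and x of pad in the frame of slicer between -0.045 and 0.045 m), for 0.2 s.
2. the foot bears on the board with more than 50 N (contact force between pad and slicer above 50 N), for 0.2 s.
At the end, for the whole second after the job is handed in: The slicer lies flat and still on the counter with the clamp's foot on the bare end of its board (foot's centre 70 to 128 mm from the board's middle along its length and within 45 mm of its centre line), pressed there with more than 50 N (all of step 1 and contact force between pad and slicer above 50 N and angle between slicer's own z axis and vertical below 0.06 rad and linear speed of slicer below 0.02 m/s); the robot touches nothing.
It fails at once if the screw is forced: the foot presses with more than 400 N (contact force between pad and slicer above 400 N).
It fails at once if the slicer is lifted off the counter (height (world z) of slicer above 0.03 m).
It fails at once if a bystander is shifted by more than 30 mm or knocked over (distance of any of jar, sauce, calculator, carton_a, carton_b, scoop, tape from where it was at the start of the episode above 0.03 m or angle between any of jar, sauce's own z axis and vertical above 0.5 rad).
It also fails if it takes over 70 s, if anything falls off the work surface, if the arm or the gripper's body presses on something with over 40 N, if the wrist force passes 120 N, or if a joint passes its speed limit or range.

## Working session

There is one attempt and no reset: what is moved stays moved. The work goes in short steps, Python scripts to look and compute and a tool call to move; the robot and the scene stay as the last step left them, time stands still between calls to the robot, and variables do not carry over. Pictures are saved under pics/ and viewed, about 8 in all and at most 12, crops included, and the job is handed in when it is done.

Besides the shell and the picture viewer there is one more tool, called after ">>>" as a command line: name --argument value ..., lists and objects as JSON in quotes. carry_out: Moves the arm, as the interface text tells. Its arguments: {"type":"object","properties":{"plan":{"type":"array","items":{"type":"object","properties":{"hand":{"type":"number"},"xyz":{"type":"array","items":{"type":"number"}},"spin":{"type":"number"}}}}},"required":["plan"]}

```bash
mkdir -p pics
cat > h.py <<'E'
import numpy as np, cv2
from plant import robot, eyes, ticket
def cam(n):
    s=robot.state(); c=eyes.camera(n); c['s']=s
    if 'R' not in c:
        from scipy.spatial.transform import Rotation as Ro
        w,x,y,z=s['ee_rot']; M=np.eye(4); M[:3,:3]=Ro.from_quat([x,y,z,w]).as_matrix(); M[:3,3]=s['tool_pos']
        W=M@np.array(c['T_tool_cam']); c['R']=W[:3,:3].T; c['t']=-c['R']@W[:3,3]
    return c
def ray(c,u,v,z):
    R=np.array(c['R']);t=np.array(c['t']); o=-R.T@t; d=R.T@np.array([(u-c['cx'])/c['fx'],(v-c['cy'])/c['fy'],1])
    return o+d*(z-o[2])/d[2]
def cloud(c):
    v,u=np.indices(c['depth'].shape); d=c['depth']
    P=np.stack([(u-c['cx'])/c['fx']*d,(v-c['cy'])/c['fy']*d,d],-1)
    X=(P-np.array(c['t']))@np.array(c['R']); X[d==0]=np.nan; return X
E
python3 - <<'E'
from h import *
s=robot.state(); print(s, robot.nose_length)
for n in ('top','scene'):
    c=cam(n); cv2.imwrite(f'pics/{n}0.png',c['image']); np.save(f'{n}0.npy',cloud(c)); print(n,-np.array(c['R']).T@np.array(c['t']))
E
```

```text
{'time_s': 0.0, 'q': array([-1.23158014e+00,  4.80863906e-01,  1.59686336e+00, -3.92599647e-05,
        1.06508436e+00, -4.65616557e-02]), 'dq': array([ 0.00210911, -0.00272501,  0.00089135,  0.00149675,  0.00078443,
       -0.00126135]), 'joint_torque': array([-9.07834939e-03, -9.50658202e+01, -4.30187094e+01, -6.54521755e-04,
        1.23304073e-02, -5.13368684e-05]), 'tool_pos': array([ 0.24448125, -0.60184324,  0.23865549]), 'ee_rot': array([-6.00467519e-04,  9.81452532e-01,  1.91704346e-01, -1.05849837e-04]), 'force': array([-0.41963428, -0.17410837, -0.55769188]), 'moment': array([ 0.00938254,  0.01277547, -0.01302398]), 'grip_width': 0.0856793584697184} 0.008
top [ 0.44608971 -0.04895056  1.09318286]
scene [ 0.95500437 -0.68096037  1.04780612]
```

View pics/top0.png

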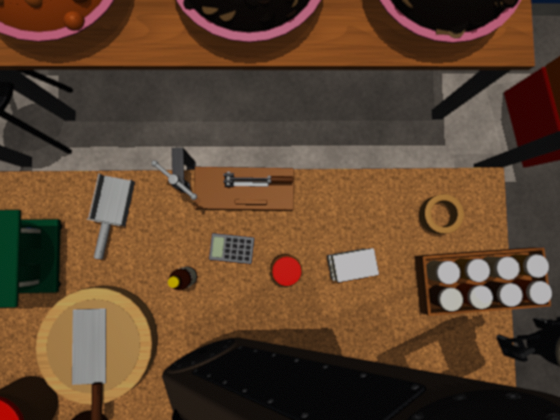

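View pics/scene0.png

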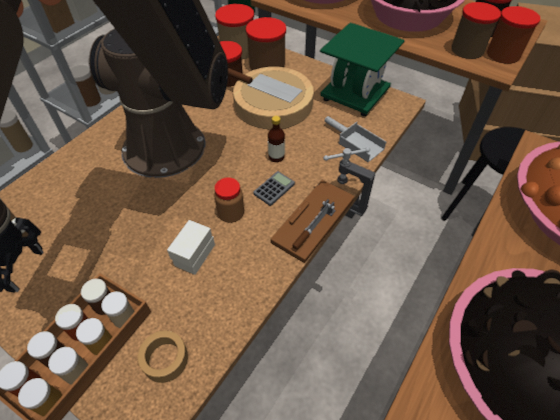

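The top view has image up = +x and image left = +y. The slicer lies at px (195–294, 167–210) with its bare end to the left. The clamp hub is at about (175,181), and its crossbar runs from (155,162) to (197,200). The jar, calculator, cartons and bottle are all clear on the robot's side. Next I measure.

Run:
```python
from h import *
X=np.load('top0.npy'); z=X[...,2]; im=cv2.imread('pics/top0.png')
v,u=np.indices(z.shape)
m=((z>.017)&(z<.031)&(u>180)&(u<310)&(v>155)&(v<220)).astype(np.uint8)
m2=((z>.015)&(z<.075)&(u>190)&(u<310)&(v>155)&(v<220)).astype(np.uint8)
for q in (m,m2):
    p=X[q>0]; print(len(p),np.nanmin(p,0),np.nanmax(p,0)); 
    r=cv2.minAreaRect(p[:,:2].astype(np.float32)); print(r, cv2.boxPoints(r).round(4).tolist())
# clamp tops
for lo,hi in((.095,.12),(.135,.175)):
    q=(z>lo)&(z<hi)&(u>140)&(u<215)&(v>140)&(v<215); p=X[q]; print(lo,len(p),np.median(p,0)); 
    r=cv2.minAreaRect(p[:,:2].astype(np.float32)); print(r,p[np.argmin(p[:,1])],p[np.argmax(p[:,1])],p[:,2].max())
for nme,(a,b) in dict(jar=(286,270),sauce=(174,283),calc=(232,248),cart=(355,265)).items(): print(nme,X[b,a])
c=cam('top'); print(ray(c,175,181,.15),ray(c,155,162,.15),ray(c,197,200,.15), c['fx'])
cv2.imwrite('pics/z.png',cv2.resize(im[140:300,140:310],None,fx=4.5,fy=3.6,interpolation=cv2.INTER_CUBIC))
w=cam('wrist'); print(w['T_tool_cam'])
```

```text
3614 [ 0.53818895 -0.12452947  0.01717825] [0.69433395 0.18541825 0.03099717]
((0.611624538898468, 0.032526373863220215), (0.3134560286998749, 0.14660458266735077), 86.13687133789062) [[0.527899980545044, -0.11890000104904175], [0.6741999983787537, -0.12880000472068787], [0.6952999830245972, 0.18400000035762787], [0.5490000247955322, 0.19380000233650208]]
4162 [ 0.53818895 -0.12452947  0.015004  ] [0.6627728  0.15567351 0.06653072]
((0.6015418767929077, 0.01670733094215393), (0.28029897809028625, 0.12055384367704391), 88.60304260253906) [[0.5378999710083008, -0.12189999967813492], [0.6583999991416931, -0.12489999830722809], [0.6651999950408936, 0.15530000627040863], [0.544700026512146, 0.1582999974489212]]
0.095 401 [0.65288505 0.18008931 0.11059386]
((0.6421511769294739, 0.18170002102851868), (0.10982313007116318, 0.03081921860575676), 2.9952352046966553) [0.60620524 0.16438846 0.10813033] [0.693644   0.19885028 0.10568462] 0.11738150691908594
0.135 302 [0.60276855 0.17884804 0.15503643]
((0.6042312979698181, 0.1805575042963028), (0.14155001938343048, 0.023172123357653618), 44.27875900268555) [0.56387264 0.12522906 0.15278953] [0.64727835 0.2361908  0.15162253] 0.16694563085728173
jar [ 0.3771289  -0.09553764  0.12205065]
sauce [0.35428117 0.17331598 0.171795  ]
calc [0.43322983 0.05019181 0.01426191]
cart [ 0.38512616 -0.27841704  0.09192539]
[0.60209321 0.17744271 0.15      ] [0.65006293 0.22688497 0.15      ] [0.55425395 0.12327746 0.15      ] 381.5437032492256
[[-1.54861528e-04 -9.54830935e-01 -2.97149562e-01  7.61555152e-02]
 [ 9.99999861e-01 -2.97635774e-04  4.35236507e-04 -5.78847786e-04]
 [-5.04019621e-04 -2.97149454e-01  9.54830848e-01 -1.34620617e-01]
 [ 0.00000000e+00  0.00000000e+00  0.00000000e+00  1.00000000e+00]]
```

View pics/z.png

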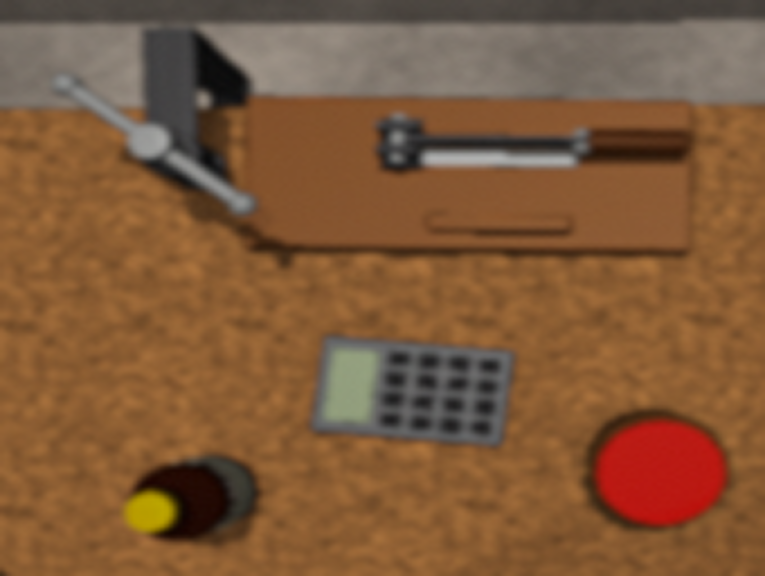

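>>> carry_out --plan '[{"hand": 0.6, "xyz": [2.4, 3, 0], "spin": 4.53}, {"hand": 0.6, "xyz": [2.4, 3, 0], "spin": 4.53}, {"hand": 0.6, "xyz": [2.4, 3, 0], "spin": 4.53}, {"hand": 0.6, "xyz": [2.4, 3, 0], "spin": 4.53}, {"hand": 0.6, "xyz": [2.4, 3, 0], "spin": 4.53}]'

```text
time_s: 0.7
tool_pos: [0.3653, -0.4509, 0.2392]
ee_rot: [-0.0, 0.924, 0.382, 0.0]
force: [1.1, -0.5, 0.2]
grip_width: 0.0514
```

>>> carry_out --plan '[{"hand": 0.6, "xyz": [2.4, 3, 0], "spin": 4.53}, {"hand": 0.6, "xyz": [2.4, 3, 0], "spin": 4.53}, {"hand": 0.6, "xyz": [2.4, 3, 0], "spin": 4.53}, {"hand": 0.6, "xyz": [2.4, 3, 0], "spin": 4.53}, {"hand": 0.6, "xyz": [2.4, 3, 0], "spin": 4.53}]'

```text
time_s: 1.2
tool_pos: [0.4853, -0.3008, 0.2393]
ee_rot: [-0.0, 0.831, 0.556, -0.0]
force: [0.2, -0.7, 0.1]
grip_width: 0.0508
```

>>> carry_out --plan '[{"hand": 0.6, "xyz": [2.3, 2.8, 0], "spin": 4.53}, {"hand": 0.6, "xyz": [2.3, 2.8, 0], "spin": 4.53}, {"hand": 0.6, "xyz": [2.3, 2.8, 0], "spin": 4.53}, {"hand": 0.6, "xyz": [2.3, 2.8, 0], "spin": 4.53}, {"hand": 0.6, "xyz": [2.3, 2.8, 0], "spin": 4.53}]'

```text
time_s: 1.7
tool_pos: [0.6003, -0.1609, 0.2392]
ee_rot: [-0.0, 0.706, 0.709, -0.0]
force: [-0.0, -0.7, 0.9]
grip_width: 0.0514
```

>>> carry_out --plan '[{"hand": 0.6, "xyz": [0, 0, -4.5], "spin": 0}, {"hand": 0.6, "xyz": [0, 0, -4.5], "spin": 0}, {"hand": 0.6, "xyz": [0, 0, -4.5], "spin": 0}, {"hand": 0.6, "xyz": [0, 0, -4.5], "spin": 0}, {"hand": 0.6, "xyz": [0, 0, -2], "spin": 0}]'

```text
time_s: 2.2
tool_pos: [0.5974, -0.1614, 0.0353]
ee_rot: [-0.002, 0.707, 0.707, -0.001]
force: [-0.1, 0.2, 0.2]
grip_width: 0.0514
```

>>> carry_out --plan '[{"hand": 0.6, "xyz": [0, 0, -1], "spin": 0}, {"hand": 0.6, "xyz": [0, 0, -1], "spin": 0}, {"hand": 0.6, "xyz": [0, 0, -0.5], "spin": 0}]'

```text
time_s: 2.5
tool_pos: [0.6, -0.1624, 0.0144]
ee_rot: [0.0, 0.707, 0.707, 0.0]
force: [0.0, -0.4, -0.2]
grip_width: 0.0512
```

Run:
```python
from h import *
print(robot.state()['force']); c=cam('scene'); cv2.imwrite('pics/s1.png',cv2.resize(c['image'][140:300,230:430],None,fx=4,fy=3.7,interpolation=cv2.INTER_CUBIC))
```

```text
[ 0.03543872 -0.3829115  -0.1733308 ]
```

View pics/s1.png

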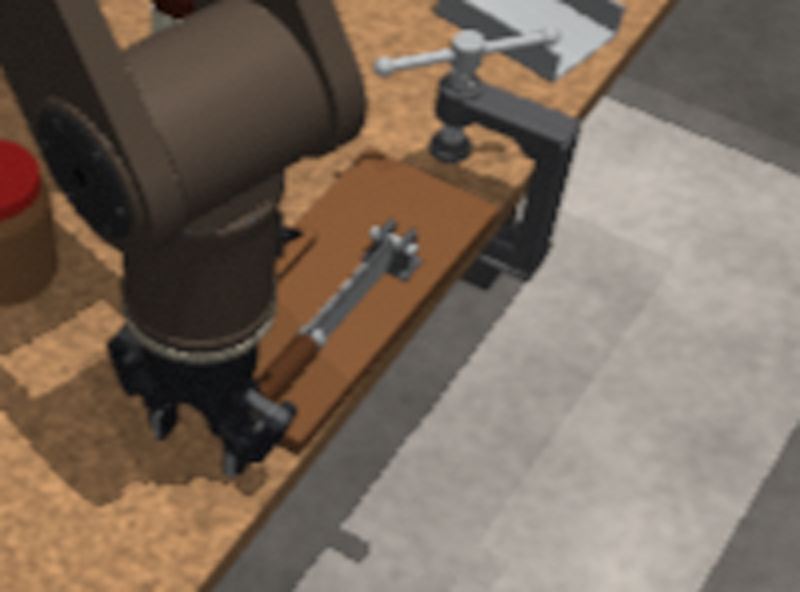

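The fingers stand on the counter behind the board's -y face, clear of the handle, and the foot is visible above and beyond the bare end. Next I push along +y.

>>> carry_out --plan '[{"hand": 0.6, "xyz": [0, 1, 0], "spin": 0}, {"hand": 0.6, "xyz": [0, 0.8, 0], "spin": 0}, {"hand": 0.6, "xyz": [0, 0.5, 0], "spin": 0}, {"hand": 0.6, "xyz": [0, 0.5, 0], "spin": 0}, {"hand": 0.6, "xyz": [0, 0.5, 0], "spin": 0}]'

```text
time_s: 3.05
tool_pos: [0.6004, -0.1292, 0.0149]
ee_rot: [0.001, 0.707, 0.708, 0.0]
force: [0.8, -7.0, 2.4]
grip_width: 0.0513
```

>>> carry_out --plan '[{"hand": 0.6, "xyz": [0, 0.6, 0], "spin": 0}, {"hand": 0.6, "xyz": [0, 0.6, 0], "spin": 0}, {"hand": 0.6, "xyz": [0, 0.6, 0], "spin": 0}, {"hand": 0.6, "xyz": [0, 0.6, 0], "spin": 0}, {"hand": 0.6, "xyz": [0, 0.6, 0], "spin": 0}]'

```text
time_s: 3.55
tool_pos: [0.6003, -0.0993, 0.0149]
ee_rot: [0.001, 0.707, 0.707, 0.0]
force: [0.5, -6.5, 3.8]
grip_width: 0.0512
```

```bash
cat > sl.py <<'E'
from h import *
c=cam('top'); X=cloud(c); z=X[...,2]; s=c['s']; print(s['tool_pos'],s['force'])
q=(z>.015)&(z<.03)&(X[...,0]>.52)&(X[...,0]<.664)&(X[...,1]>-.06)&(X[...,1]<.3)
b=c['image'].astype(int); q&=(b[...,2]>70)
p=X[q]
for x0 in (.545,.56,.575,.59,.64): 
    r=p[abs(p[:,0]-x0)<.004]; print(x0,'ymin/max',r[:,1].min(),r[:,1].max()) if len(r) else 0
for y0 in (0,.05,.08,.1): 
    r=p[abs(p[:,1]-y0)<.004]; print(y0,'xmin/max',r[:,0].min(),r[:,0].max()) if len(r) else 0
E
python3 sl.py
```

```text
[ 0.60031216 -0.099338    0.0149064 ] [ 0.45443927 -6.49599397  3.78983361]
0.545 ymin/max 0.054016544912715084 0.18390135250872564
0.56 ymin/max 0.07900895732194692 0.19088615060098404
0.575 ymin/max 0.045466702788703815 0.19067069798180653
0.59 ymin/max 0.0426737231039277 0.19076309624340995
0.64 ymin/max 0.02830221684809871 0.18285064638970197
0.05 xmin/max 0.5671066473187298 0.6559581553628562
0.08 xmin/max 0.5398426545669494 0.6559369314198095
0.1 xmin/max 0.5397461821298822 0.656695078086081
```

>>> carry_out --plan '[{"hand": 0.6, "xyz": [0, 0.7, 0], "spin": 0}, {"hand": 0.6, "xyz": [0, 0.7, 0], "spin": 0}, {"hand": 0.6, "xyz": [0, 0.7, 0], "spin": 0}, {"hand": 0.6, "xyz": [0, 0.6, 0], "spin": 0}, {"hand": 0.6, "xyz": [0, 0.4, 0], "spin": 0}]'

```text
time_s: 4.1
tool_pos: [0.6001, -0.0682, 0.0148]
ee_rot: [0.001, 0.707, 0.708, 0.0]
force: [0.8, -7.3, 5.7]
grip_width: 0.0518
```

>>> carry_out --plan '[{"hand": 0.6, "xyz": [0, 0, 0], "spin": 0}, {"hand": 0.6, "xyz": [0, -0.7, 0], "spin": 0}, {"hand": 0.6, "xyz": [0, -1.5, 0], "spin": 0}, {"hand": 0.4, "xyz": [0, -1, 3], "spin": 0}, {"hand": 0.2, "xyz": [0, 0, 5], "spin": 0}]'

```text
time_s: 4.6
tool_pos: [0.5974, -0.1021, 0.0924]
ee_rot: [-0.002, 0.707, 0.707, -0.002]
force: [1.3, 0.2, 0.8]
grip_width: 0.0228
```

>>> carry_out --plan '[{"hand": 0, "xyz": [0, 0, 5], "spin": 0}, {"hand": 0, "xyz": [0, 0, 5], "spin": 0}, {"hand": 0, "xyz": [0, 0, 4], "spin": 0}]'

```text
time_s: 4.9
tool_pos: [0.5997, -0.1017, 0.2374]
ee_rot: [0.001, 0.707, 0.707, 0.0]
force: [1.1, 0.2, -1.1]
grip_width: -0.0001
```

```bash
python3 sl.py
python3 - <<'E'
from h import *
c=cam('top'); cv2.imwrite('pics/t2.png',cv2.resize(c['image'][130:300,100:320],None,fx=3.5,fy=3.5,interpolation=cv2.INTER_CUBIC))
E
```

```text
[ 0.59972358 -0.1016676   0.23737076] [ 1.12222371  0.19441338 -1.07099152]
0.545 ymin/max -0.055030833653323 0.2211601366510492
0.56 ymin/max -0.05519776400899394 0.22117903539527384
0.575 ymin/max -0.0554131480902897 0.2215884128085136
0.59 ymin/max -0.05552960061934392 0.22154822766736212
0.64 ymin/max -0.05336533627576184 0.22105782383621134
0 xmin/max 0.5390615058604782 0.5698662302834137
0.08 xmin/max 0.5958793635612155 0.6557888319485559
0.1 xmin/max 0.5402127670443331 0.6565670330992148
```

View pics/t2.png

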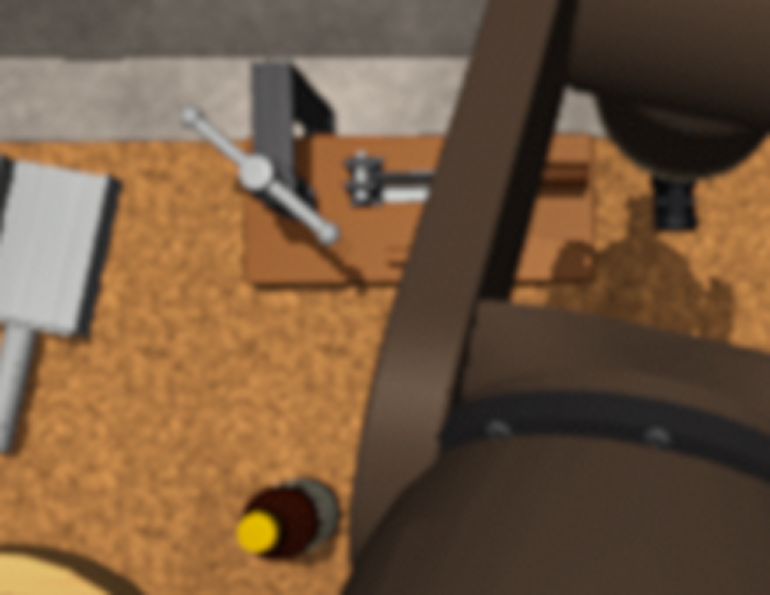

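The board now lies square under the clamp, with its end at y=0.2215. That puts the foot about 98 mm along the board and 6 mm off its centre line. The crossbar runs at 50°/-130° and its mid-point is about (0.605, 0.180). The shut fingers go to the -y side next.

>>> carry_out --plan '[{"hand": 0, "xyz": [0.1, 4.7, 0], "spin": 0}, {"hand": 0, "xyz": [0.1, 4.7, 0], "spin": 0}, {"hand": 0, "xyz": [0.1, 4.7, 0], "spin": 0}, {"hand": 0, "xyz": [0.1, 4.7, 0], "spin": 0}, {"hand": 0, "xyz": [0.1, 4.5, 0], "spin": 0}]'

```text
time_s: 5.5
tool_pos: [0.6044, 0.1335, 0.2338]
ee_rot: [-0.0, 0.707, 0.707, -0.0]
force: [0.6, 0.1, -0.2]
grip_width: -0.0002
```

>>> carry_out --plan '[{"hand": 0, "xyz": [0, 0, -4], "spin": 0}, {"hand": 0, "xyz": [0, 0, -4], "spin": 0}, {"hand": 0, "xyz": [0, 0, -1.7], "spin": 0}, {"hand": 0, "xyz": [0, 0, 0], "spin": 0}]'

```text
time_s: 5.9
tool_pos: [0.6028, 0.1315, 0.1341]
ee_rot: [-0.002, 0.707, 0.707, -0.002]
force: [0.1, -0.5, 0.1]
grip_width: -0.0001
```

Run:
```python
from h import *
print(robot.state()['force']); c=cam('scene'); cv2.imwrite('pics/s3.png',cv2.resize(c['image'][100:240,260:440],None,fx=4.4,fy=4.2,interpolation=cv2.INTER_CUBIC))
```

```text
[ 0.14558228 -0.48157513  0.09074056]
```

View pics/s3.png

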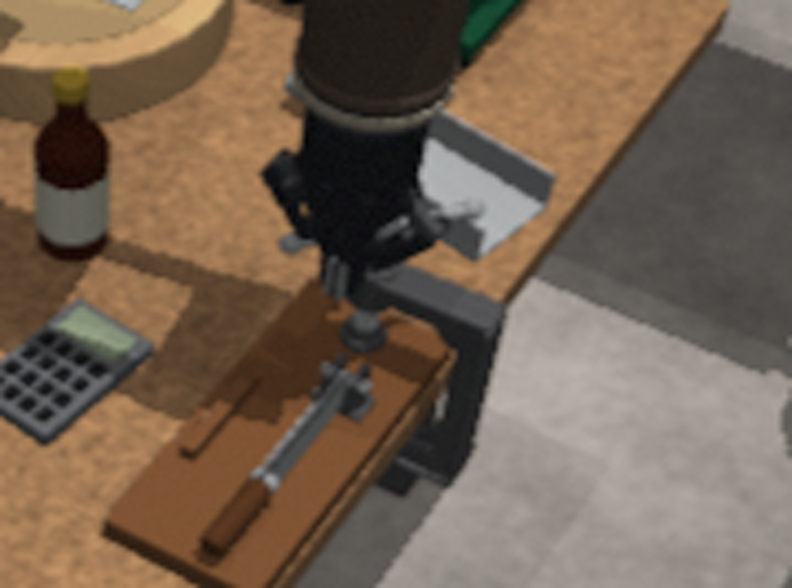

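Run:
```python
from h import *
c=cam('scene'); X=cloud(c); print(robot.state()['tool_pos'])
d=X-np.array([.6045,.1315,0]); m=(abs(d[...,0])<.075)&(abs(d[...,1])<.03)&(X[...,2]>.117)
v,u=np.where(m)
for lo in np.arange(.117,.24,.008):
    p=d[m&(X[...,2]>=lo)&(X[...,2]<lo+.008)]
    if len(p): print(round(lo,3),len(p),p.min(0)[:2].round(3),p.max(0)[:2].round(3))
```

```text
[0.60486516 0.13199725 0.13735624]
0.125 4 [-0.008 -0.01 ] [ 0.005 -0.006]
0.133 13 [-0.014 -0.013] [ 0.01  -0.003]
0.141 28 [-0.048 -0.012] [0.015 0.006]
0.149 40 [-0.048 -0.013] [0.013 0.011]
0.157 26 [-0.045 -0.011] [ 0.014 -0.001]
0.165 13 [-0.02  -0.013] [ 0.015 -0.002]
0.173 53 [-0.035 -0.016] [0.032 0.013]
0.181 77 [-0.042 -0.015] [0.039 0.012]
0.189 45 [-0.046 -0.018] [0.044 0.012]
0.197 59 [-0.051 -0.02 ] [0.048 0.006]
0.205 66 [-0.056 -0.02 ] [0.057 0.004]
0.213 108 [-0.061 -0.019] [0.061 0.016]
0.221 94 [-0.06  -0.021] [0.061 0.007]
0.229 75 [-0.046 -0.023] [0.051 0.005]
0.237 38 [-0.04  -0.015] [0.042 0.012]
```

The fingertips are at z≈0.128, between the arm top (0.113) and the bar (0.153). The knuckles stay above 0.173, over the hub. I start the clockwise sweep.

>>> carry_out --plan '[{"hand": 0, "xyz": [-2.4, 0.64, 0], "spin": 0}, {"hand": 0, "xyz": [-1.76, 1.76, 0], "spin": 0}, {"hand": 0, "xyz": [-0.64, 2.4, 0], "spin": 0}, {"hand": 0, "xyz": [0.64, 2.4, 0], "spin": 0}]'

```text
time_s: 6.4
tool_pos: [0.5625, 0.204, 0.1392]
ee_rot: [0.001, 0.707, 0.707, -0.0]
force: [-2.5, -11.1, 0.8]
grip_width: 0.0001
```

Run:
```python
from h import *
print(robot.state()['tool_pos']); c=cam('scene'); cv2.imwrite('pics/s4.png',cv2.resize(c['image'][100:240,260:440],None,fx=4.4,fy=4.2,interpolation=cv2.INTER_CUBIC))
```

```text
[0.56254076 0.20397395 0.13915841]
```

View pics/s4.png

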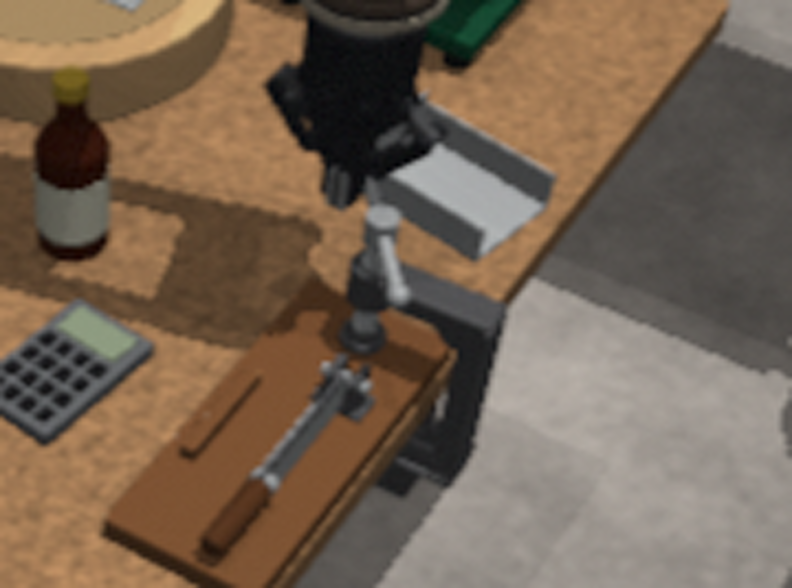

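The bar is following the fingers: the near ball is now at crop (400,290), about 100° turned. I keep going.

>>> carry_out --plan '[{"hand": 0, "xyz": [1.76, 1.76, 0], "spin": 0}, {"hand": 0, "xyz": [2.4, 0.64, 0], "spin": 0}, {"hand": 0, "xyz": [2.4, -0.64, 0], "spin": 0}, {"hand": 0, "xyz": [1.76, -1.76, 0], "spin": 0}, {"hand": 0, "xyz": [0.64, -2.4, 0], "spin": 0}]'

```text
time_s: 6.95
tool_pos: [0.6541, 0.1812, 0.1384]
ee_rot: [-0.0, 0.707, 0.708, 0.001]
force: [-3.6, 9.4, 2.6]
grip_width: 0.0004
```

>>> carry_out --plan '[{"hand": 0, "xyz": [-0.64, -2.4, 0], "spin": 0}, {"hand": 0, "xyz": [-1.76, -1.76, 0], "spin": 0}, {"hand": 0, "xyz": [-2.4, -0.64, 0], "spin": 0}, {"hand": 0, "xyz": [-2.4, 0.64, 0], "spin": 0}, {"hand": 0, "xyz": [-1.76, 1.76, 0], "spin": 0}]'

```text
time_s: 7.45
tool_pos: [0.5643, 0.1548, 0.1392]
ee_rot: [0.002, 0.707, 0.707, 0.002]
force: [6.1, -6.0, -2.9]
grip_width: -0.0001
```

>>> carry_out --plan '[{"hand": 0, "xyz": [0, 0, 0], "spin": 0}, {"hand": 0, "xyz": [0, 0, 0], "spin": 0}]'

```text
time_s: 7.65
tool_pos: [0.5641, 0.1565, 0.1386]
ee_rot: [0.001, 0.707, 0.708, 0.001]
force: [-0.7, -0.1, -0.4]
grip_width: -0.0002
```

```bash
cat > m.py <<'E'
from h import *
import sys
c=cam('scene'); X=cloud(c); b=c['image'].astype(int); s=c['s']; print(s['tool_pos'],s['force'])
r=np.hypot(X[...,0]-.605,X[...,1]-.180)
bright=b.sum(-1)>330
m=(r<.078)&(X[...,2]>.118)&(X[...,2]<.175)&bright&(b.max(-1)-b.min(-1)<40)
p=X[m]; print('bar pts',len(p),'z med',np.median(p[:,2]),'top z by r:',[round(np.nanmax(p[(r[m]>a)&(r[m]<a+.02)][:,2],initial=0),4) for a in (0,.02,.04)])
out=p[r[m]>.035]; print('angles',np.degrees(np.arctan2(out[:,1]-.18,out[:,0]-.605)).round()[::3])
cv2.imwrite(sys.argv[1],cv2.resize(c['image'][120:220,290:410],None,fx=6,fy=6,interpolation=cv2.INTER_CUBIC))
E
python3 m.py pics/s5.png
```

```text
[0.56411    0.15649646 0.13856918] [-0.65812094 -0.13175779 -0.38697507]
bar pts 103 z med 0.14667944874865702 top z by r: [np.float64(0.1565), np.float64(0.1493), np.float64(0.1486)]
angles [ 6.  4. 14.  4.  3.  8.  7.  7.  3.  5.  4.  4.  6.]
```

View pics/s5.png

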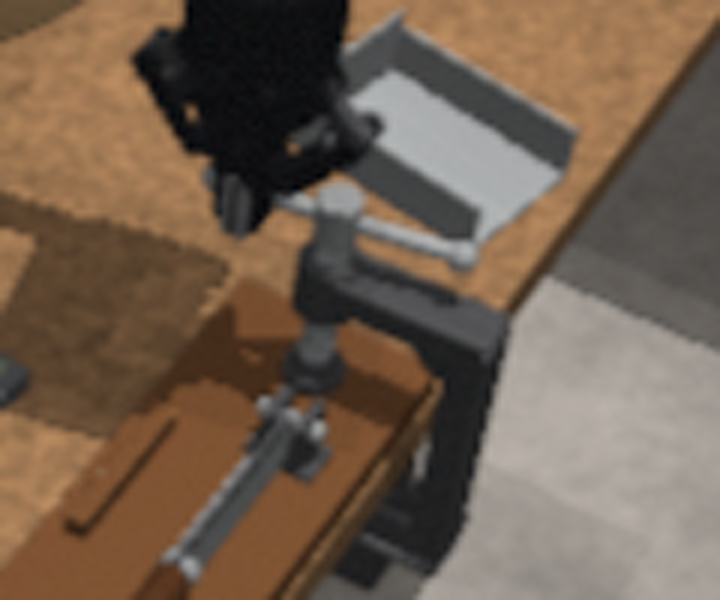

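The bar is now at 5°/-175°, about 405° turned, with its centre at z≈0.144. That leaves the foot about 4–5 mm above the board. I continue in slower 15° rows and watch the push force.

>>> carry_out --plan '[{"hand": 0, "xyz": [-0.48, 1.16, 0], "spin": 0}, {"hand": 0, "xyz": [-0.16, 1.24, 0], "spin": 0}, {"hand": 0, "xyz": [0.16, 1.24, 0], "spin": 0}, {"hand": 0, "xyz": [0.48, 1.16, 0], "spin": 0}, {"hand": 0, "xyz": [0.76, 0.99, 0], "spin": 0}]'

```text
time_s: 8.2
tool_pos: [0.5703, 0.2135, 0.1371]
ee_rot: [-0.0, 0.707, 0.707, -0.001]
force: [-7.5, -10.2, 2.8]
grip_width: 0.0001
```

>>> carry_out --plan '[{"hand": 0, "xyz": [0.99, 0.76, 0], "spin": 0}, {"hand": 0, "xyz": [1.16, 0.48, 0], "spin": 0}, {"hand": 0, "xyz": [1.24, 0.16, 0], "spin": 0}]'

```text
time_s: 8.5
tool_pos: [0.603, 0.2278, 0.1364]
ee_rot: [-0.001, 0.707, 0.707, -0.002]
force: [-13.8, -2.3, 0.4]
grip_width: 0.0001
```

>>> carry_out --plan '[{"hand": 0, "xyz": [1.24, -0.16, 0], "spin": 0}, {"hand": 0, "xyz": [1.16, -0.48, 0], "spin": 0}, {"hand": 0, "xyz": [0.99, -0.76, 0], "spin": 0}]'

```text
time_s: 8.8
tool_pos: [0.6372, 0.2146, 0.1362]
ee_rot: [-0.002, 0.707, 0.707, -0.002]
force: [-12.4, 7.6, -4.0]
grip_width: 0.0001
```

```bash
python3 m.py pics/s6.png
```

```text
[0.63717372 0.21461768 0.13620457] [-12.4044122    7.6292077   -3.96285384]
bar pts 4 z med 0.14009764287923232 top z by r: [np.float64(0.0), np.float64(0.1691), np.float64(0.1417)]
angles [21.]
```

>>> carry_out --plan '[{"hand": 0, "xyz": [0, 0, 0], "spin": 0}, {"hand": 0, "xyz": [0, 0, 0], "spin": 0}]'

```text
time_s: 9.05
tool_pos: [0.6386, 0.2142, 0.1368]
ee_rot: [-0.0, 0.707, 0.707, -0.0]
force: [-1.3, 2.8, -2.0]
grip_width: 0.0001
```

Run:
```python
from h import *
c=cam('scene'); X=cloud(c); g=c['image']; s=c['s'];print(s['tool_pos'],s['force'])
r=np.hypot(X[...,0]-.605,X[...,1]-.180)
# dark pad points near axis, viewed from +x,-y side
d=(g.sum(-1)<200)&(r<.022)&(X[...,2]<.075)&(X[...,2]>.01)
p=X[d]; print(len(p)); 
for lo in np.arange(.016,.076,.004):
    k=d&(X[...,2]>=lo)&(X[...,2]<lo+.004)
    if k.any(): print(round(lo,3),k.sum(),r[k].min().round(3),r[k].max().round(3))
a,b=c['image'],None
cv2.imwrite('pics/pad.png',cv2.resize(g[150:200,310:375],None,fx=11,fy=11,interpolation=cv2.INTER_CUBIC))
def px(P): q=np.array(c['R'])@P+np.array(c['t']); return q[0]/q[2]*c['fx']+c['cx'],q[1]/q[2]*c['fy']+c['cy']
o=-np.array(c['R']).T@np.array(c['t']); n=(o[:2]-[.605,.18]); n/=np.linalg.norm(n)
for z in (.024,.028,.032): u,v=px(np.array([.605+.017*n[0],.18+.017*n[1],z])); print('nearest pad rim',z,(u-310)*11,(v-150)*11)
```

```text
[0.63864475 0.21422996 0.13677589] [-1.33005142  2.82962587 -1.9741593 ]
99
0.016 1 0.016 0.016
0.02 10 0.013 0.022
0.024 19 0.014 0.022
0.028 13 0.011 0.021
0.032 22 0.011 0.018
0.036 11 0.01 0.021
0.04 12 0.008 0.015
0.044 4 0.009 0.013
0.052 1 0.007 0.007
0.06 2 0.008 0.008
0.064 2 0.007 0.009
0.068 2 0.009 0.009
nearest pad rim 0.024 335.76691798383865 393.2385174867619
nearest pad rim 0.028 337.2818468832454 383.9852460756126
nearest pad rim 0.032 338.80382976429814 374.68888854555667
```

View pics/pad.png

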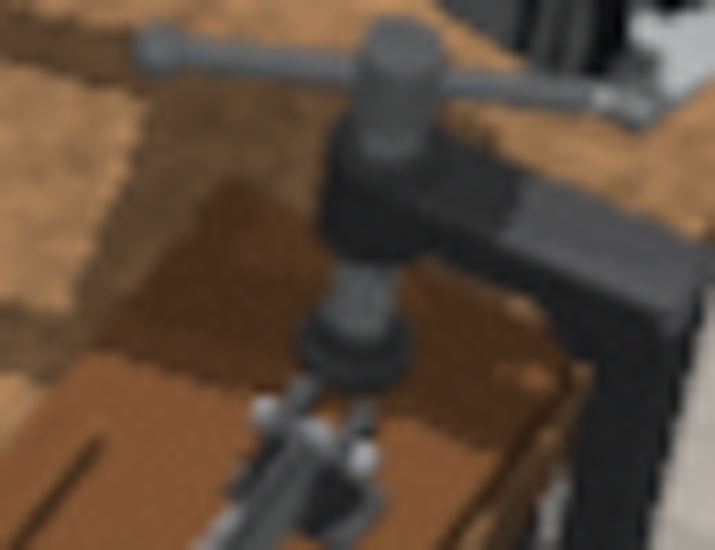

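The pad's rim bottom is at crop (350,393), which matches a height of 0.024 within 1 mm, so the foot is at or very near the board. I continue slowly and read the torque.

>>> carry_out --plan '[{"hand": 0, "xyz": [0.34, -0.37, 0], "spin": 0}, {"hand": 0, "xyz": [0.29, -0.41, 0], "spin": 0}]'

```text
time_s: 9.3
tool_pos: [0.6433, 0.2073, 0.1366]
ee_rot: [-0.001, 0.707, 0.707, -0.001]
force: [-9.2, 11.0, -3.9]
grip_width: 0.0002
```

>>> carry_out --plan '[{"hand": 0, "xyz": [0.25, -0.43, 0], "spin": 0}]'

```text
time_s: 9.4
tool_pos: [0.6461, 0.2031, 0.1366]
ee_rot: [-0.001, 0.707, 0.707, -0.001]
force: [-7.7, 10.4, -6.0]
grip_width: -0.0003
```

>>> carry_out --plan '[{"hand": 0, "xyz": [0.2, -0.46, 0], "spin": 0}]'

```text
time_s: 9.5
tool_pos: [0.6484, 0.1987, 0.1367]
ee_rot: [-0.001, 0.707, 0.707, -0.0]
force: [-6.7, 11.5, -6.1]
grip_width: -0.0001
```

>>> carry_out --plan '[{"hand": 0, "xyz": [0.16, -0.48, 0], "spin": 0}]'

```text
time_s: 9.6
tool_pos: [0.65, 0.1941, 0.1368]
ee_rot: [-0.001, 0.707, 0.707, -0.0]
force: [-6.5, 14.3, -2.1]
grip_width: -0.0003
```

```bash
cat > bar.py <<'E'
from h import *
c=cam('scene'); X=cloud(c); g=c['image'].astype(int); s=c['s']; print(s['tool_pos'],s['force'],s['moment'])
r=np.hypot(X[...,0]-.605,X[...,1]-.180); a=np.degrees(np.arctan2(X[...,1]-.18,X[...,0]-.605))
m=(r<.075)&(r>.02)&(X[...,2]>.122)&(X[...,2]<.15)&(g.sum(-1)>180)&(g.max(-1)-g.min(-1)<30)
print('ang hist',np.histogram(a[m],bins=np.arange(-180,181,15)))
h=(r<.012)&(X[...,2]>.13)&(X[...,2]<.17); print('hub top',np.sort(X[h][:,2])[-8:].round(4))
E
python3 bar.py
```

```text
[0.64999885 0.19405622 0.13681837] [-6.47665823 14.30252608 -2.12851905] [ 2.3705598   1.25147063 -0.1140984 ]
ang hist (array([36,  0,  0,  0,  0,  0,  0,  0,  0,  0,  1, 55,  9,  0,  0,  0,  0,
        0,  0,  0,  0,  0,  0, 14]), array([-180, -165, -150, -135, -120, -105,  -90,  -75,  -60,  -45,  -30,
        -15,    0,   15,   30,   45,   60,   75,   90,  105,  120,  135,
        150,  165,  180]))
hub top [0.1515 0.1515 0.1516 0.1518 0.1522 0.1523 0.1525 0.1527]
```

>>> carry_out --plan '[{"hand": 0, "xyz": [0.1, -0.49, 0], "spin": 0}, {"hand": 0, "xyz": [0.05, -0.5, 0], "spin": 0}]'

```text
time_s: 9.85
tool_pos: [0.6523, 0.1847, 0.1374]
ee_rot: [-0.001, 0.707, 0.707, 0.001]
force: [-6.1, 16.8, 0.1]
grip_width: 0.0001
```

>>> carry_out --plan '[{"hand": 0, "xyz": [0, -0.5, 0], "spin": 0}]'

```text
time_s: 9.95
tool_pos: [0.6527, 0.1797, 0.1376]
ee_rot: [-0.001, 0.707, 0.707, 0.001]
force: [-0.9, 14.9, 1.2]
grip_width: 0.0002
```

>>> carry_out --plan '[{"hand": 0, "xyz": [-0.05, -0.5, 0], "spin": 0}]'

```text
time_s: 10.05
tool_pos: [0.6528, 0.1747, 0.1379]
ee_rot: [-0.0, 0.707, 0.707, 0.001]
force: [5.7, 13.2, 3.7]
grip_width: -0.0
```

>>> carry_out --plan '[{"hand": 0, "xyz": [-0.1, -0.49, 0], "spin": 0}]'

```text
time_s: 10.15
tool_pos: [0.6521, 0.1698, 0.1381]
ee_rot: [0.0, 0.707, 0.707, 0.002]
force: [4.0, 13.5, 3.4]
grip_width: -0.0002
```

```bash
python3 bar.py
python3 - <<'E'
# shaft->pad and pad->board edges along the pad's column in the saved crops (full-image rows)
import cv2,numpy as np
from h import cam
g=cam('scene')['image']
cv2.imwrite('pics/now.png',g)
for n,f,u0,v0 in(('s3',(4.4,4.2),260,100),('s4',(4.4,4.2),260,100),('s5',(6,6),290,120),('s6',(6,6),290,120),('now',(1,1),0,0)):
    im=cv2.imread(f'pics/{n}.png',0)
    im=cv2.resize(im,None,fx=12/f[0],fy=12/f[1],interpolation=cv2.INTER_CUBIC).astype(float)
    c0=int((341-u0)*12); rows=np.arange(int((172-v0)*12),int((190-v0)*12)); p=im[rows,c0:c0+24].mean(1)
    print(n,[(int(x)) for x in p[::6]])
E
```

```text
[0.65213992 0.16981469 0.13808822] [ 3.96189736 13.46413399  3.40130467] [ 2.26996274 -0.58516816 -0.06934058]
ang hist (array([ 0,  0,  0,  0,  0,  0,  0,  0,  2, 43, 17,  0,  0,  0,  0,  0,  0,
        0,  0,  0,  0, 18, 24,  0]), array([-180, -165, -150, -135, -120, -105,  -90,  -75,  -60,  -45,  -30,
        -15,    0,   15,   30,   45,   60,   75,   90,  105,  120,  135,
        150,  165,  180]))
hub top [0.1499 0.15   0.1502 0.1507 0.1514 0.1516 0.1517 0.153 ]
s3 [30, 31, 35, 45, 59, 72, 78, 80, 80, 78, 79, 76, 69, 59, 49, 41, 35, 36, 44, 53, 54, 51, 45, 41, 41, 46, 54, 63, 69, 70, 68, 63, 58, 53, 49, 50]
s4 [31, 31, 31, 37, 48, 62, 71, 77, 80, 80, 82, 81, 79, 72, 61, 49, 41, 36, 34, 40, 55, 66, 62, 51, 43, 40, 41, 48, 58, 68, 71, 68, 62, 57, 60, 67]
s5 [30, 31, 32, 39, 50, 61, 68, 71, 71, 70, 73, 76, 78, 80, 82, 80, 73, 61, 50, 41, 36, 38, 47, 54, 53, 47, 40, 39, 52, 68, 76, 80, 81, 80, 77, 78]
s6 [32, 32, 32, 38, 51, 66, 72, 75, 78, 79, 78, 78, 79, 80, 81, 78, 70, 59, 48, 39, 36, 37, 40, 42, 42, 40, 36, 37, 43, 53, 61, 69, 76, 79, 77, 78]
now [31, 33, 32, 38, 51, 65, 72, 75, 78, 78, 77, 76, 75, 74, 75, 71, 63, 53, 44, 38, 35, 36, 39, 43, 43, 41, 37, 36, 39, 44, 46, 47, 48, 48, 47, 48]
```

The pad's top edge moved down until about 405° and has not moved since, while torque has risen to about 0.6 N·m (12 N at 50 mm). So the foot is bearing and the screw is about half a turn past contact. I stop here, back off and check.

>>> carry_out --plan '[{"hand": 0, "xyz": [0, 0.5, 0], "spin": 0}, {"hand": 0, "xyz": [0, 1, 0], "spin": 0}, {"hand": 0, "xyz": [0, 0.5, 3], "spin": 0}, {"hand": 0, "xyz": [0, 0, 5], "spin": 0}, {"hand": 0, "xyz": [0, 0, 4], "spin": 0}]'

```text
time_s: 10.75
tool_pos: [0.651, 0.189, 0.2593]
ee_rot: [0.0, 0.707, 0.708, 0.0]
force: [1.0, -0.3, -0.0]
grip_width: 0.0002
```

>>> carry_out --plan '[{"hand": 0, "xyz": [0, -5, 2], "spin": 0}, {"hand": 0, "xyz": [0, -5, 0], "spin": 0}, {"hand": 0, "xyz": [0, -5, 0], "spin": 0}, {"hand": 0, "xyz": [0, -5, 0], "spin": 0}, {"hand": 0, "xyz": [0, -5, 0], "spin": 0}]'

```text
time_s: 11.25
tool_pos: [0.6508, -0.0596, 0.2761]
ee_rot: [0.0, 0.707, 0.708, 0.0]
force: [0.5, -0.8, -0.7]
grip_width: 0.0001
```

>>> carry_out --plan '[{"hand": 0, "xyz": [0, -4, 0], "spin": 0}, {"hand": 0, "xyz": [0, 0, 0], "spin": 0}, {"hand": 0, "xyz": [0, 0, 0], "spin": 0}]'

```text
time_s: 11.55
tool_pos: [0.6509, -0.0989, 0.2758]
ee_rot: [-0.0, 0.707, 0.707, -0.0]
force: [0.4, 0.3, -0.3]
grip_width: -0.0001
```

```bash
python3 sl.py; python3 bar.py
python3 - <<'E'
from h import *
c=cam('scene'); cv2.imwrite('pics/f.png',c['image'][90:300,150:430])
c=cam('top'); a=c['image'][120:310,60:340]; b=cv2.imread('pics/f.png'); 
cv2.imwrite('pics/final.png',cv2.resize(np.vstack([a,b]),None,fx=1.5,fy=1.5,interpolation=cv2.INTER_CUBIC))
E
```

```text
[ 0.65085868 -0.09885044  0.27579997] [ 0.42406145  0.26891859 -0.32726611]
0.545 ymin/max 0.14621693474053807 0.2217494839391481
0.56 ymin/max 0.14047223322756106 0.21106189654821172
0.575 ymin/max 0.1400659339844862 0.21155391814368701
0.59 ymin/max 0.1350342368679687 0.22230712920907417
0.64 ymin/max -0.05335163570766091 0.2221464001290286
0 xmin/max 0.6379573750708698 0.6549157254165517
[ 0.6509078  -0.0977912   0.27580994] [ 0.36661297  1.04194991 -0.34779642] [ 0.03310678 -0.00957546 -0.00088733]
ang hist (array([ 5,  0,  0,  0,  0,  0,  0,  0,  0,  0, 20, 43,  0,  0,  0,  0,  0,
        0,  0,  0,  0,  0,  1, 13]), array([-180, -165, -150, -135, -120, -105,  -90,  -75,  -60,  -45,  -30,
        -15,    0,   15,   30,   45,   60,   75,   90,  105,  120,  135,
        150,  165,  180]))
hub top [0.1506 0.1509 0.1511 0.1513 0.1515 0.152  0.1521 0.1523]
```

View pics/final.png

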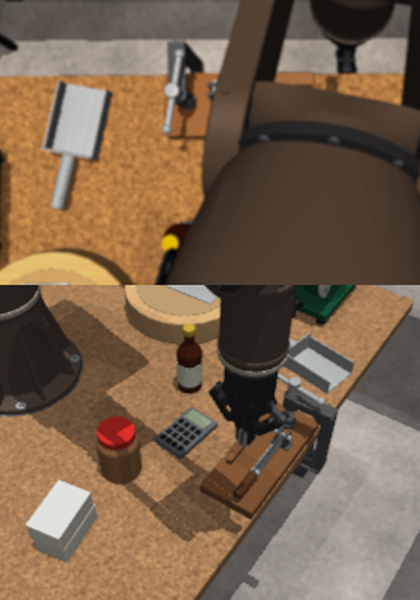

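The slicer hasn't moved: its end is at y=0.222 and the bystanders are undisturbed. The bar now reads about -12°, against about -33° while I was pushing. I check whether it is still drifting.

```bash
cat > ang.py <<'E'
from h import *
c=cam('top'); X=cloud(c); g=c['image'].astype(int)
for cut in (.128,.132):
    m=(np.hypot(X[...,0]-.605,X[...,1]-.18)<.078)&(X[...,2]>cut)&(X[...,2]<.17)
    p=X[m][:,:2].astype(np.float32); l=cv2.fitLine(p,cv2.DIST_HUBER,0,.01,.01).ravel(); print(c['s']['time_s'],len(p),np.degrees(np.arctan2(l[1],l[0])),p.mean(0),np.median(X[m][:,2]))
E
python3 ang.py; python3 bar.py|grep hist
```

```text
11.75 303 -9.224335 [0.6039245  0.17996657] 0.14189205042128883
11.75 298 -9.020426 [0.6039611 0.1801135] 0.1419767794165538
ang hist (array([ 5,  0,  0,  0,  0,  0,  0,  0,  0,  0, 19, 46,  0,  0,  0,  0,  0,
```

>>> carry_out --plan '[{"hand": 0, "xyz": [0, 0, 0], "spin": 0}, {"hand": 0, "xyz": [0, 0, 0], "spin": 0}, {"hand": 0, "xyz": [0, 0, 0], "spin": 0}, {"hand": 0, "xyz": [0, 0, 0], "spin": 0}, {"hand": 0, "xyz": [0, 0, 0], "spin": 0}]'

```text
time_s: 12.35
tool_pos: [0.6508, -0.0981, 0.2759]
ee_rot: [0.0, 0.707, 0.707, -0.0]
force: [1.3, -0.0, -0.5]
grip_width: 0.0
```

>>> carry_out --plan '[{"hand": 0, "xyz": [0, 0, 0], "spin": 0}, {"hand": 0, "xyz": [0, 0, 0], "spin": 0}, {"hand": 0, "xyz": [0, 0, 0], "spin": 0}, {"hand": 0, "xyz": [0, 0, 0], "spin": 0}, {"hand": 0, "xyz": [0, 0, 0], "spin": 0}]'

```text
time_s: 12.85
tool_pos: [0.6508, -0.098, 0.2758]
ee_rot: [-0.0, 0.707, 0.707, -0.0]
force: [0.4, 0.2, 0.3]
grip_width: 0.0002
```

```bash
python3 ang.py
```

```text
12.85 299 -8.964645 [0.6039196 0.1800277] 0.1421838769385817
12.85 297 -8.970338 [0.60395277 0.1800799 ] 0.14221479593955272
```

The bar holds steady at -9°, about 600° turned in all. The height drop and the pad's stop both put first contact at roughly 410–440°, so it is snugged just under half a turn. I hand in.

```bash
python3 -c "
from h import *
print(ticket.sign_off())"
```

```text
the job is handed in; nothing more can be done
None
```

The slicer is clamped and the job is handed in, but I never measured the foot's pressure directly. That the grip is between 50 N and 400 N is my inference from the turn count and handle torque.

**What I did**
- I slid the slicer along +y by pushing its free end with two fingers, until its bare end lay under the foot. The foot sits about 98 mm along the board and 6 mm off its centre line.
- I then swept the T-handle clockwise with the shut fingers, about 600° in all, and drew the arm clear.

**Last checks**
- **Slicer:** the board end is at y = 0.222 m, unchanged by the clamping.
- **Handle:** it held steady at -9° over 1.1 s, and the wrist force was about 0, so the robot was touching nothing.
- **Bystanders:** those visible in the last picture looked undisturbed. I did not measure their positions again, and the tape roll was outside that picture.
- **Screw:** the torque at the end of the push was equal to about 12 N at 50 mm, under the 15 N limit.

**Where readings disagreed**
- **Contact point:** the pad's edge stopped sinking at about 405°, but the first height estimate put contact later, at 470–630°. I took contact as 410–440°, so the snug is just under half a turn.
- **Springback:** the handle seemed to spring back about 20° when released, though that is within the scatter between the two cameras.
- **Torque:** the readings while turning were noisy, by about 20%.

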